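# Load the board carrier and hold the test plunger at half travel

## Task

Lift the board carrier (the aluminium plate with a grip block and two small circuit boards) and lower it over the two pins of the test fixture until it lies flush, either way round, and let go of it. Then press the mushroom-headed spring plunger of the hold-to-test station half-way down with the fingertips, to 8 mm of its 16 mm travel, and finish while still holding it there: the middle position enables the test, and pushing on to the end stop at any time trips it. Leave the flux bottle, tape roll and battery behind the work alone.

Things in the scene. Friction and masses are not known exactly. Their poses are not given: they have to be found in the camera images.
- carrier_grip (a point): Inside the carrier's black grip block, on its axis, 36 mm above the underside of the plate and 20 mm under the block's top. The block is 30 mm long (x, along the plate) by 14 mm thick (y, across it) and stands on the plate's middle. z up; half a turn about z makes no difference. The carrier is loose, about 0.25 kg, and starts flat on the bench left or right of the fixture.
- carrier_hole (a point): Centre of one hole of the carrier, at the plate's underside. The carrier is an aluminium plate 140 x 64 x 6 mm with two through holes of 10 mm diameter on its long centre line, 58 mm either side of its middle. A small green board (32 x 44 mm, up to 10 mm tall) is fixed on it at each side of the grip block, centred 34 mm from the middle.
- fixture_seat (a point): Centre of the flat top of the test fixture, a low grey-topped black block 170 x 90 mm, 30 mm tall, fixed on the bench; x along the block, z up. With the carrier flush on it, carrier_grip is 36 mm above this point.
- fixture_pin (a point): Tip of one of the fixture's two steel locating pins, 8 mm in diameter. They stand on the top at x = +58 and -58 mm, y = 0 from fixture_seat, 22 mm tall: straight for 10 mm, then tapering to a bullet nose.
- plunger_top (a point): Centre of the flat top of the plunger's black mushroom head (40 mm diameter, 12 mm thick); moves straight down with it. It sits on the hold-to-test station, a grey box 80 x 80 x 40 mm fixed on the bench, across the fixture from where the carrier starts. Released, the top is 76 mm above the bench. At half travel a thin dark ring round the bright stem meets the dark collar.
- plunger (a joint): Travel of the plunger in m: 0 released, 0.008 half-way, 0.016 at the end stop; positive is down. A spring returns it: about 2 N to start it moving, about 8.5 N at half travel, about 15 N at the end stop (0.8 N per mm).
- flux_bottle: Flux bottle, 18 x 28 x 94 mm, standing behind the work; origin at the centre of its underside. Leave it alone.
- tape_roll: Roll of tape, 66 mm across, 15 mm tall, lying behind the work; origin at the centre of its underside. Leave it alone.
- battery: Block battery, 50 x 27 x 18 mm, lying behind the work; origin at the centre of its underside. Leave it alone.

How it is judged:
On the way:
1. the carrier lies flush on the fixture over both pins, let go, with the plunger not pressed (horizontal distance between carrier_grip and fixture_seat below 0.003 m and z of carrier_grip in the frame of fixture_seat below 0.038 m and angle between the x axis of carrier_grip and the x axis of fixture_seat, either way round below 0.05 rad and angle between carrier_grip's own z axis and vertical below 0.03 rad and contact force between the fingers and carrier below 0.2 N and value of joint plunger below 0.002 m), for 0.2 s.
At the end, for the whole second after the job is handed in: The robot's fingers keep the plunger pressed to between 5.5 and 10.5 mm (8 mm meant) with more than 3 N, while the carrier lies untouched and flush on the fixture over both pins (within 2 mm of flush in height, 3 mm in position, 0.05 rad in direction, 0.03 rad of level) (value of joint plunger between 0.0055 and 0.0105 m and contact force between the fingers and plunger above 3 N and horizontal distance between carrier_grip and fixture_seat below 0.003 m and z of carrier_grip in the frame of fixture_seat below 0.038 m and angle between the x axis of carrier_grip and the x axis of fixture_seat, either way round below 0.05 rad and angle between carrier_grip's own z axis and vertical below 0.03 rad and contact force between each of the arm, the fingers and carrier below 0.2 N); the arm keeps its last pose, push and grip.
It fails at once if the plunger is pushed through to its end stop (past 14.5 mm) (value of joint plunger above 0.0145 m).
It fails at once if a bystander (flux bottle, tape roll, battery) is moved more than 30 mm or the bottle tipped (distance of any of flux_bottle, tape_roll, battery from where it was at the start of the episode above 0.03 m or angle between flux_bottle's own z axis and vertical above 0.5 rad).
It also fails if it takes over 54 s, if anything falls off the work surface, if the arm or the gripper's body presses on something with over 40 N, if the wrist force passes 120 N, or if a joint passes its speed limit or range.

## Robot

A 6-joint arm with a two-finger parallel gripper is mounted at the origin on a cart in front of the work surface, level with it; the furniture and walls round the work are solid. World frame = base frame: x ahead of the robot, y to its left, z up, the work surface at z = 0. Lengths are in m, angles in rad, forces in N, time in s.
With the tool pointing down it reaches from about 0.35 to 0.775 m from the base axis. Payload 5.5 kg.
Tool frame: the origin (TCP) lies between the finger pads; the fingertips stand 11 mm ahead of it and the grasp point (between the pads) lies 8 mm behind it (tips_ahead is the distance from the TCP to the fingertips, in m); z points along the fingers, y is the line along which they close (so a half turn about z gives the same grasp; the last joint's range is limited). The gripper opens to 85 mm and grips with 20 to 120 N. Pads are 22 mm wide; open, the fingers measure 114 mm over their backs; the gripper's body (76 mm by 85 mm) begins 54 mm behind the grasp point. The pads swing forward as they close: fully open they stand 13 mm farther back than shut.
Start: joints at [-0.14, 0.313, 0.046, 1.304, 0, 1.431], TCP at [0.575, -0, 0.242] pointing down, gripper open.
Joint ranges: [-2.76, 2.76], [-0.86, 1.69], [-1.03, 1.26], [-2.2, 2.34], [-1.47, 1.5], [-3.14, 3.14]. Speed limits (rad/s): [2.57, 2.57, 3.14, 3.14, 3.14, 3.14].

## Interface

Orientations are given as a unit quaternion [w, x, y, z].
In Python, from workcell import * gives the robot as it stands. The module is installed in compiled form; this text tells all that it offers.
- The arm moves only by the tool jog_arm, never from a script. Its argument "moves" is a list of rows, each an object with "fingers": the closure, from 0 (fully open) to 1 (shut); "slide": the shift along the tool's x, y, z in mm, a list of three; "angular": the turn, a rotation vector about the tool's x, y, z in degrees, a list of three. A call has 1 to 10 rows; each row is the pose to reach, as a shift and turn from the pose commanded when the call began, along the tool's axes at that moment; what a row does not reach only later rows make up. A row lasts 1/12 s, in which the tool goes at most 41.7 mm and 7.16 degrees, less where a joint would pass 70% of its speed; a pose out of reach is approached as far as the arm can. A call with a gripper value outside its range is refused whole. The fingers move at their own pace and stop on an object; "squeeze" is the grip in N (left out, the last holds). Time passes only in rows, so rows that repeat a pose let the fingers close. It gives the time, the measured TCP pose, the force, the opening and the grip force at its end, in the units of the state.
- get_state(): the state, without advancing time (a new reading comes with each control period).
- read_camera(name): name is "scene" or "side" or "wrist"; returns a dict with "color" (384x512x3 uint8, red, green, blue), "fovy" (degrees; the focal length in pixels is half the picture's height over the tangent of half this angle, whatever the lens; pixels are square), "cx", "cy" (the principal point, pixels), "D" ([k1, k2, p1, p2, k3] as OpenCV has them; the pictures are not rectified), "world_from_camera" (4x4, takes a point from camera to world coordinates); the wrist camera has in their place "tool_from_camera" (4x4, takes a point from camera to tool coordinates, whose origin is the TCP and whose axes are the flange's). Camera axes: x right, y down, z forward; pixel columns grow to the right and rows downward; lengths in m; the calibration is good to about 2 mm. A picture is of the moment at which its call begins: read the wrist's pose just before it. There is no depth.
- hand_in(): hands the job in; it is judged then, once.
Trained networks look in a picture, given as the dict that the camera call returned (one of the last four; its "shot" number tells which), for a name from the list of things; names that differ only in an ending like _2 or _b are one class to them, and where a whole thing is asked for, a point or a joint stands for the part that bears it (a point fixed in the world has none). Each returns a list of dicts, best first, with "p" (0 to 1); they miss things now and then, are a little off and sometimes report something else, mostly with a low value. They report only what shows in the picture. A call takes as long as a camera call.
- look_for(target, picture): "point" ([column, row] in pixels, amid what is visible of it).
- tip_of(target, picture): "point" ([column, row] in pixels: a listed point, or the origin of a listed thing).
The state is a dict: "clock": time; "joint_pos": joint angles; "qvel": joint speeds; "tau": joint torques, N m; "tcp_pos": TCP position; "orientation": TCP orientation; "wrist_force": force on the tool from outside, world axes, zero at the start; "ft_torque": the same for the moment, N m; "finger_gap": finger opening in m; "grip_force": force on a finger pad.
Only numpy, scipy, OpenCV 4.12 (cv2) and the standard library are available. Lean on these libraries where they do the work, as an engineer would, in place of code of your own. Each camera call takes 0.05 s, during which the arm holds its last target. There are 200 camera calls.

## Working session

There is one attempt and no reset: what is moved stays moved. The work goes in short steps, Python scripts to look and compute and a tool call to move; the robot and the scene stay as the last step left them, time stands still between calls to the robot, and variables do not carry over. Pictures are saved under pics/ and viewed, at most 10 in all, crops included, and the job is handed in when it is done.

Besides the shell and the picture viewer there is one more tool, called after "Call:" by a JSON object that holds its "op" and its "data". jog_arm: Moves the arm, as the interface text tells. Its arguments: {"type":"object","properties":{"moves":{"type":"array","items":{"type":"object","properties":{"fingers":{"type":"number"},"slide":{"type":"array","items":{"type":"number"}},"angular":{"type":"array","items":{"type":"number"}}}}},"squeeze":{"type":"number"}},"required":["moves"]}

```bash
mkdir -p pics; cat > h.py <<'E'
from workcell import *
import numpy as np, cv2
from scipy.spatial.transform import Rotation as R
def T(s):
    M=np.eye(4);M[:3,:3]=R.from_quat(np.roll(s["orientation"],-1)).as_matrix();M[:3,3]=s["tcp_pos"];return M
def shot(n):
    s=get_state();p=read_camera(n)
    p["W"]=p["world_from_camera"] if "world_from_camera" in p else T(s)@p["tool_from_camera"]
    return p
def K(p):
    h=p["color"].shape[0];f=h/2/np.tan(np.radians(p["fovy"])/2)
    return np.array([[f,0,p["cx"]],[0,f,p["cy"]],[0,0,1.]])
def atz(p,uv,z):
    q=cv2.undistortPoints(np.array([[uv]],float),K(p),np.array(p["D"],float))[0,0]
    W=np.array(p["W"]);d=W[:3,:3]@[q[0],q[1],1];o=W[:3,3]
    return o+d*(z-o[2])/d[2]
def px(p,X):
    W=np.linalg.inv(np.array(p["W"]));X=np.atleast_2d(X)@W[:3,:3].T+W[:3,3]
    return cv2.projectPoints(X,np.zeros(3),np.zeros(3),K(p),np.array(p["D"],float))[0][:,0]
def save(p,f): cv2.imwrite("pics/"+f,p["color"][:,:,::-1])
Z=dict(carrier_grip=.036,carrier_hole=0.0,fixture_seat=.03,fixture_pin=.052,plunger_top=.076,flux_bottle=0,tape_roll=0,battery=0)
E
cat > a.py <<'E'
from h import *
s=get_state();print(s)
im=[]
for n in("scene","side","wrist"):
    p=shot(n);im.append(p["color"])
    print(n,np.round(p["W"],3).tolist())
    for t in Z:
        for d in tip_of(t,p)[:3]:
            if d["p"]>.2:print(n,t,round(d["p"],2),np.round(d["point"]),np.round(atz(p,d["point"],Z[t]),4))
cv2.imwrite("pics/a.png",cv2.resize(np.vstack([np.hstack(im[:2]),np.hstack([im[2],im[2]*0])]),(800,600))[:,:,::-1])
E
python3 a.py
```

```text
{'clock': 0.0, 'joint_pos': array([-1.39573346e-01,  3.13984678e-01,  4.49652680e-02,  1.30361200e+00,
       -3.84067250e-05,  1.43119872e+00]), 'qvel': array([-0.00075629, -0.00105796, -0.00050562, -0.00125837, -0.00080343,
        0.00137374]), 'tau': array([-2.90074182e-03, -4.80629075e+01,  2.98531097e+01,  1.95313990e-02,
       -3.83516899e-04, -4.27451073e-05]), 'tcp_pos': array([5.74495484e-01, 6.53590850e-05, 2.41412204e-01]), 'orientation': array([-7.21203058e-04,  7.07097894e-01,  7.07115073e-01, -5.67557638e-04]), 'wrist_force': array([-0.02248458, -0.02603123, -1.36478256]), 'ft_torque': array([ 0.00644088, -0.02688975, -0.02048774]), 'grip_force': 0.0, 'finger_gap': 0.08476255490932998}
scene [[-0.74, -0.344, 0.578, 0.018], [-0.672, 0.382, -0.634, 0.69], [-0.003, -0.858, -0.514, 0.55], [0.0, 0.0, 0.0, 1.0]]
scene carrier_grip 0.6 [200. 245.] [0.5348 0.3111 0.036 ]
scene carrier_hole 0.82 [194. 239.] [0.599  0.2806 0.    ]
scene fixture_seat 0.73 [289. 213.] [0.4695 0.0712 0.03  ]
scene fixture_seat 0.27 [201. 244.] [0.5401 0.3046 0.03  ]
scene fixture_pin 0.56 [271. 20
[... 599 characters left out ...]
33 0.052 ]
side plunger_top 0.75 [246. 284.] [ 0.5145 -0.1874  0.076 ]
side flux_bottle 0.63 [283. 183.] [0.6819 0.1558 0.    ]
side tape_roll 0.92 [302. 208.] [0.7034 0.0532 0.    ]
side battery 0.65 [308. 260.] [ 0.6713 -0.1045 -0.    ]
side battery 0.61 [241. 156.] [0.5885 0.297  0.    ]
wrist [[1.0, 0.001, 0.0, 0.575], [0.001, -0.958, -0.287, 0.072], [-0.0, 0.287, -0.958, 0.374], [0.0, 0.0, 0.0, 1.0]]
wrist fixture_seat 0.88 [175. 122.] [0.4747 0.0591 0.03  ]
wrist fixture_pin 0.68 [217. 114.] [0.5302 0.0688 0.052 ]
wrist plunger_top 0.81 [209. 319.] [ 0.5118 -0.1904  0.076 ]
wrist flux_bottle 0.97 [349.  37.] [0.6878 0.1613 0.    ]
wrist tape_roll 0.75 [350. 130.] [0.6993 0.0488 0.    ]
```

View pics/a.png

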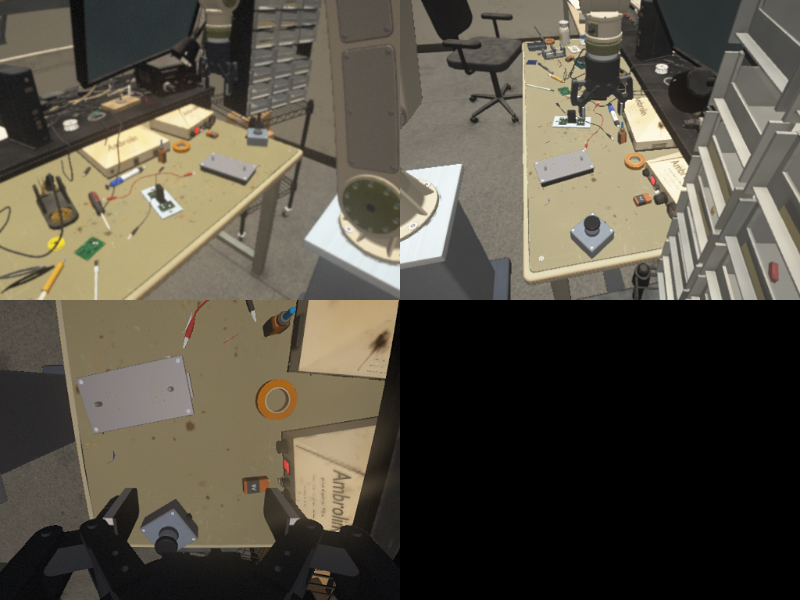

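The scene shows the carrier at about (0.525, 0.295), the fixture at about (0.476, 0.065) and the plunger at about (0.514, -0.19), and the cameras agree to about 1 cm. I'll hover over the carrier with the fingers across the plate.

Call:
{"op": "jog_arm", "data": {"moves": [{"slide":[290,-48,0],"angular":[0,0,-70],"fingers":0},{"slide":[290,-48,0],"angular":[0,0,-70],"fingers":0},{"slide":[290,-48,0],"angular":[0,0,-70],"fingers":0},{"slide":[290,-48,0],"angular":[0,0,-70],"fingers":0},{"slide":[290,-48,0],"angular":[0,0,-70],"fingers":0},{"slide":[290,-48,0],"angular":[0,0,-70],"fingers":0},{"slide":[290,-48,0],"angular":[0,0,-70],"fingers":0},{"slide":[290,-48,0],"angular":[0,0,-70],"fingers":0},{"slide":[290,-48,0],"angular":[0,0,-70],"fingers":0},{"slide":[290,-48,0],"angular":[0,0,-70],"fingers":0}]}}

```text
clock: 2.18
tcp_pos: [0.5265, 0.2915, 0.2421]
orientation: [-0.0, 0.169, 0.986, -0.0]
wrist_force: [0.7, 0.0, 0.5]
finger_gap: 0.0856
grip_force: 0.0
```

Call:
{"op": "jog_arm", "data": {"moves": [{"slide":[0,0,0],"fingers":0},{"slide":[0,0,0],"fingers":0},{"slide":[0,0,0],"fingers":0}]}}

```text
schema error: expected keys fingers, slide, angular
```

```bash
cat > b.py <<'E'
import sys
from h import *
n,f=sys.argv[1:3]
s=get_state();print(s["clock"],s["tcp_pos"],np.round(T(s)[:3,:3],3).tolist(),s["joint_pos"].round(2))
p=shot(n)
for t in sys.argv[3:]:
    for d in tip_of(t,p)[:3]:
        if d["p"]>.15:print(t,round(d["p"],2),np.round(d["point"],1),np.round(atz(p,d["point"],Z[t]),4))
np.save("pics/"+f,p,allow_pickle=True)
save(p,f+".png")
E
python3 b.py wrist b carrier_grip carrier_hole
```

```text
2.1833 [0.52647307 0.29145659 0.24209856] [[-0.943, 0.334, -0.0], [0.334, 0.943, -0.0], [0.0, -0.0, -1.0]] [ 0.37  0.37  0.12  1.33 -0.    0.71]
carrier_grip 0.66 [268.3 165.8] [0.5238 0.306  0.036 ]
carrier_grip 0.57 [154.5 311.8] [0.6758 0.075  0.036 ]
carrier_hole 0.91 [269.2 200.7] [0.579 0.29  0.   ]
carrier_hole 0.23 [157.8 311.6] [0.7005 0.0549 0.    ]
```

View pics/b.png

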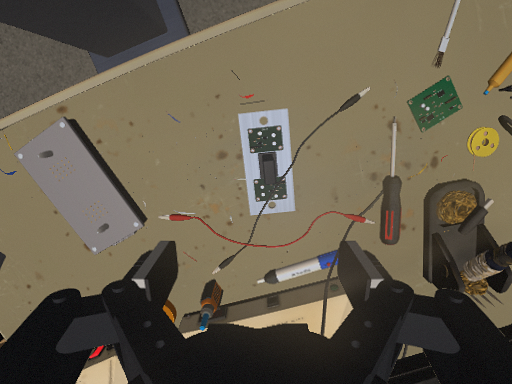

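The plate runs nearly vertically in the picture. Its holes are at (264,121) and (272,206) and the grip block is around (268,165). The fixture is on the left, with pins near (45,154) and (102,228). I'll work out the plate corners and holes properly.

```bash
cat > c.py <<'E'
from h import *
p=np.load("pics/b.npy",allow_pickle=True).item()
im=cv2.cvtColor(p["color"],cv2.COLOR_RGB2HSV)
m=((im[...,1]<45)&(im[...,2]>120)).astype(np.uint8);m[:, :225]=0;m[:, 310:]=0;m[:95]=0;m[225:]=0
n,l,st,c=cv2.connectedComponentsWithStats(m)
i=1+np.argmax(st[1:,4]);print(st[i])
ys,xs=np.nonzero(l==i)
w=np.array([atz(p,(x,y),.006)[:2] for x,y in zip(xs,ys)],np.float32)
r=cv2.minAreaRect(w);print(r)
for h in((264,121),(272,206)):print(atz(p,h,.006))
for h in((238,115),(288,109),(298,211),(249,214)):print(atz(p,h,.006))
cv2.imwrite("pics/c.png",cv2.resize(p["color"][95:230,200:330],None,fx=4,fy=4,interpolation=cv2.INTER_CUBIC)[:,:,::-1])
E
python3 c.py
```

```text
[ 237  108   55  108 2325]
((0.5257904529571533, 0.29988276958465576), (0.07389136403799057, 0.14455777406692505), 72.46179962158203)
[0.47219863 0.31898645 0.006     ]
[0.5858243  0.29162903 0.006     ]
[0.45393394 0.28993364 0.006     ]
[0.46823074 0.35286614 0.006     ]
[0.60527388 0.3240337  0.006     ]
[0.58633278 0.25695792 0.006     ]
```

View pics/c.png

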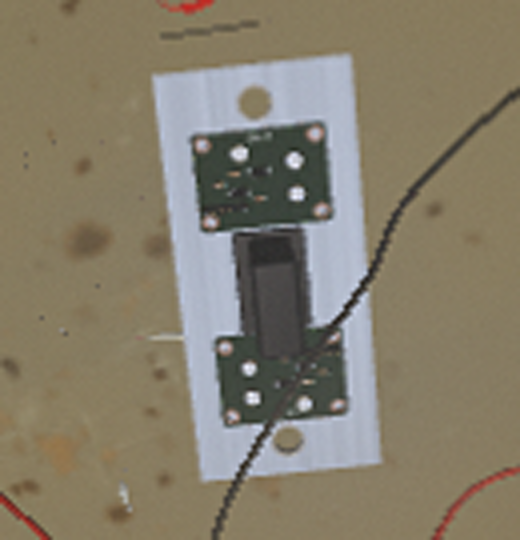

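```bash
cat >> h.py <<'E'
from scipy.optimize import least_squares
def fit(p,pts,uv,x0):
    """pts in object frame (z world offset included), pose x,y,yaw minimising pixel error"""
    pts=np.array(pts,float);uv=np.array(uv,float)
    def f(v):
        c,s=np.cos(v[2]),np.sin(v[2]);P=pts@np.array([[c,s,0],[-s,c,0],[0,0,1]])+[v[0],v[1],0]
        return (px(p,P)-uv).ravel()
    r=least_squares(f,x0);return r.x,r.fun.reshape(-1,2)
E
cat > d.py <<'E'
from h import *
p=np.load("pics/b.npy",allow_pickle=True).item()
o=np.array([200,95]);cr=lambda x,y:o+np.array([x,y])/4-.4
uv=[cr(255,102),cr(288,438),cr(153,75),cr(352,55),cr(382,462),cr(203,481)]
pts=[(-.058,0,.005),(.058,0,.005),(-.07,-.032,.006),(-.07,.032,.006),(.07,.032,.006),(.07,-.032,.006)]
x,r=fit(p,pts,uv,[.525,.3,-.25]);print(x,np.degrees(x[2]),r.round(1).tolist())
c,s=np.cos(x[2]),np.sin(x[2])
print("block top",px(p,[[x[0],x[1],.056]]))
S=get_state();print(T(S)[:3,:3].T@(np.array([x[0],x[1],.030])-S["tcp_pos"])*1000)
# fixture rough
uv=[(45,154),(102,228)];print([atz(p,q,.045) for q in uv])
E
python3 d.py
```

```text
[ 0.52741232  0.30539975 -0.23284437] -13.340999428327626 [[0.2, 0.0], [0.2, 0.3], [-0.0, -0.0], [-0.1, -0.5], [-0.0, 0.2], [-0.2, 0.0]]
block top [[269.47941848 172.07176286]]
[  4.81819568  14.47960908 212.25923071]
[array([0.41561994, 0.05278212, 0.045     ]), array([0.5271058 , 0.07390676, 0.045     ])]
```

Carrier pose: (0.5274, 0.3054), yaw -13.3°, with residuals under 0.5 px. The predicted block top agrees with the picture.

Call:
{"op": "jog_arm", "data": {"moves": [{"slide":[5,14.5,40],"angular":[0,0,-6.2],"fingers":0},{"slide":[5,14.5,80],"angular":[0,0,-6.2],"fingers":0},{"slide":[5,14.5,115],"angular":[0,0,-6.2],"fingers":0},{"slide":[5,14.5,145],"angular":[0,0,-6.2],"fingers":0},{"slide":[5,14.5,170],"angular":[0,0,-6.2],"fingers":0},{"slide":[5,14.5,190],"angular":[0,0,-6.2],"fingers":0},{"slide":[5,14.5,205],"angular":[0,0,-6.2],"fingers":0},{"slide":[5,14.5,211],"angular":[0,0,-6.2],"fingers":0},{"slide":[5,14.5,211],"angular":[0,0,-6.2],"fingers":0.3},{"slide":[5,14.5,211],"angular":[0,0,-6.2],"fingers":0.6}], "squeeze": 50}}

```text
clock: 3.17
tcp_pos: [0.5277, 0.3052, 0.0318]
orientation: [0.0, 0.121, 0.993, 0.0]
wrist_force: [0.3, -0.3, 0.6]
finger_gap: 0.0637
grip_force: 0.0
```

Call:
{"op": "jog_arm", "data": {"moves": [{"slide":[0,0,0],"angular":[0,0,0],"fingers":0.8},{"slide":[0,0,0],"angular":[0,0,0],"fingers":1},{"slide":[0,0,0],"angular":[0,0,0],"fingers":1},{"slide":[0,0,0],"angular":[0,0,0],"fingers":1},{"slide":[0,0,0],"angular":[0,0,0],"fingers":1},{"slide":[0,0,0],"angular":[0,0,0],"fingers":1},{"slide":[0,0,0],"angular":[0,0,0],"fingers":1}]}}

```text
clock: 3.75
tcp_pos: [0.5281, 0.3057, 0.0324]
orientation: [0.001, 0.12, 0.993, 0.001]
wrist_force: [-0.5, 0.1, 5.1]
finger_gap: 0.0136
grip_force: 50.6
```

Call:
{"op": "jog_arm", "data": {"moves": [{"slide":[0,0,-15],"angular":[0,0,0],"fingers":1},{"slide":[0,0,-45],"angular":[0,0,0],"fingers":1},{"slide":[0,0,-80],"angular":[0,0,0],"fingers":1},{"slide":[10,-25,-110],"angular":[0,0,-5],"fingers":1},{"slide":[20,-55,-130],"angular":[0,0,-10],"fingers":1},{"slide":[30,-85,-140],"angular":[0,0,-15],"fingers":1},{"slide":[42,-110,-140],"angular":[0,0,-20],"fingers":1},{"slide":[50,-130,-140],"angular":[0,0,-24],"fingers":1},{"slide":[50,-130,-140],"angular":[0,0,-24],"fingers":1},{"slide":[50,-130,-140],"angular":[0,0,-24],"fingers":1}]}}

```text
clock: 4.58
tcp_pos: [0.4465, 0.1902, 0.1709]
orientation: [-0.001, -0.088, 0.996, -0.0]
wrist_force: [0.1, 0.1, -3.4]
finger_gap: 0.0135
grip_force: 50.1
```

```bash
python3 b.py wrist e fixture_seat fixture_pin carrier_grip carrier_hole; python3 b.py side e2 fixture_seat fixture_pin plunger_top;python3 b.py scene e3 fixture_seat fixture_pin plunger_top; python3 -c "
import cv2,numpy as np
a,b,c=[cv2.imread('pics/'+f+'.png') for f in('e','e2','e3')]
r=lambda q,w,h:cv2.resize(q,(w,h),interpolation=cv2.INTER_CUBIC)
cv2.imwrite('pics/e4.png',np.vstack([r(a,512,384),np.hstack([r(b[120:320,140:340],256,216),r(c[100:300,180:380],256,216)])]))"
```

```text
4.5833 [0.44654534 0.19015484 0.17091028] [[-0.985, -0.175, -0.001], [-0.175, 0.985, -0.0], [0.001, 0.0, -1.0]] [ 0.24  0.18 -0.31  1.08  0.    0.06]
fixture_seat 0.77 [130.5 186.7] [0.4706 0.0604 0.03  ]
fixture_seat 0.32 [255.  299.4] [0.5831 0.2109 0.03  ]
fixture_pin 0.62 [129.5 250.6] [0.5314 0.0715 0.052 ]
carrier_grip 0.59 [257.6 255.3] [0.5218 0.203  0.036 ]
carrier_hole 0.83 [256.  301.1] [0.6084 0.2164 0.    ]
4.8333 [0.44819059 0.19158036 0.17094747] [[-0.984, -0.177, -0.0], [-0.177, 0.984, 0.0], [0.0, 0.0, -1.0]] [ 0.24  0.18 -0.31  1.08  0.    0.06]
fixture_seat 0.56 [208.3 208.6] [0.4686 0.0666 0.03  ]
fixture_pin 0.62 [230.5 195.8] [0.5256 0.078  0.052 ]
plunger_top 0.79 [245.2 284.4] [ 0.5135 -0.1887  0.076 ]
plunger_top 0.48 [299.7 208.5] [ 0.6699 -0.0181  0.076 ]
5.0333 [0.44788361 0.1913616  0.17102595] [[-0.984, -0.178, -0.0], [-0.178, 0.984, -0.0], [0.0, 0.0, -1.0]] [ 0.24  0.18 -0.31  1.08  0.    0.06]
fixture_seat 0.92 [291.5 211.1] [0.4708 0.0607 0.03  ]
fixture_seat 0.29 [207.2 204.4] [0.6564 0.1851 0.03  ]
fixture_pin 0.88 [273.6 199.2] [0.52   0.0745 0.052 ]
plunger_top 0.62 [331.1 160.5] [ 0.5075 -0.1787  0.076 ]
```

View pics/e4.png

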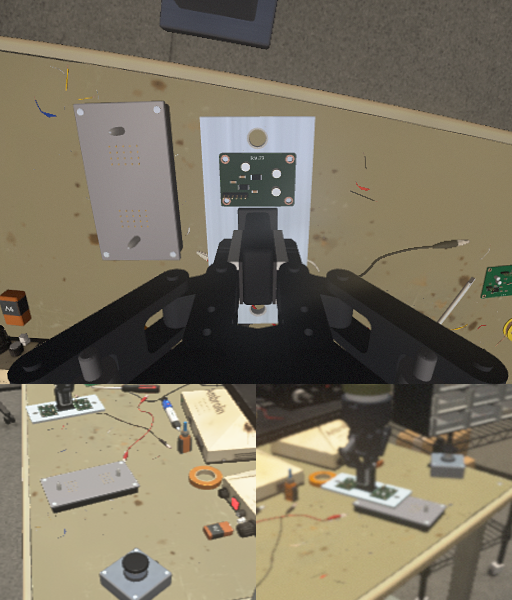

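The wrist view shows the fixture on the left, with pins near (117,131) and (134,242), and the held carrier's hole at (257,137). I'll take a settled picture for an exact fit of both.

```bash
python3 b.py wrist f fixture_seat; python3 -c "
import cv2
a=cv2.imread('pics/f.png')[90:275,60:325]
cv2.imwrite('pics/f4.png',cv2.resize(a,None,fx=3,fy=3,interpolation=cv2.INTER_CUBIC))"
```

```text
5.2333 [0.44775719 0.19111606 0.1712372 ] [[-0.984, -0.177, -0.0], [-0.177, 0.984, -0.0], [0.0, -0.0, -1.0]] [ 0.24  0.18 -0.31  1.08 -0.    0.06]
fixture_seat 0.64 [130.4 186.8] [0.4725 0.0612 0.03  ]
fixture_seat 0.36 [129.  245.1] [0.5403 0.0625 0.03  ]
```

View pics/f4.png

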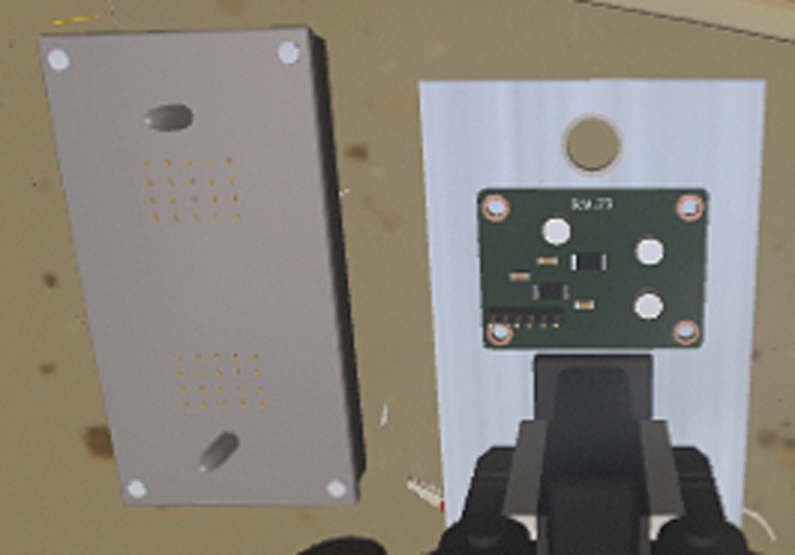

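```bash
cat > g.py <<'E'
from h import *
p=np.load("pics/f.npy",allow_pickle=True).item();S=get_state()
cr=lambda x,y:np.array([60,90])+np.array([x,y])/3-.33
uv=[cr(*q) for q in((40,36),(313,27),(358,503),(123,505),(152,118),(206,463))]
pts=[(-.085,-.045,.03),(-.085,.045,.03),(.085,.045,.03),(.085,-.045,.03),(-.058,0,.051),(.058,0,.051)]
F,r=fit(p,pts,uv,[.472,.063,.18]);print("fix",F,np.degrees(F[2]),r.round(1).tolist())
zb=S["tcp_pos"][2]-.0324
uv=[cr(*q) for q in((418,80),(766,79),(593,145))]
for z in(zb-.003,zb,zb+.003):
    pts=[(-.07,-.032,z+.006),(-.07,.032,z+.006),(-.058,0,z+.006)]
    C,r=fit(p,pts,uv,[.448,.19,.18]);print("car",z,C,np.degrees(C[2]),r.round(1).tolist())
t=S["tcp_pos"];print("tcp",t,"toolyaw",np.degrees(np.arctan2(*T(S)[1::-1,1]))-90)
E
python3 g.py
```

```text
fix [0.4710551  0.05969397 0.18450312] 10.571250045506737 [[-0.6, -1.4], [0.1, -0.7], [0.4, 1.1], [0.3, 0.0], [0.1, 0.3], [-0.3, 1.3]]
car 0.13588074095064817 [0.44732365 0.19003492 0.18217311] 10.437750534709771 [[1.4, 0.1], [-1.2, 0.1], [-0.2, -0.4]]
car 0.13888074095064817 [0.44721915 0.19001375 0.18217024] 10.437586182261265 [[0.3, 0.0], [-0.1, -0.0], [-0.2, -0.1]]
car 0.14188074095064818 [0.44711548 0.18999273 0.18216728] 10.437416149924669 [[-0.8, -0.1], [1.0, -0.1], [-0.2, 0.3]]
tcp [0.44774472 0.19103326 0.17128074] toolyaw 10.201213653977831
```

Call:
{"op": "jog_arm", "data": {"moves": [{"slide":[-0.5,-25,0],"angular":[0,0,0],"fingers":1},{"slide":[-0.5,-60,10],"angular":[0,0,0],"fingers":1},{"slide":[-0.5,-95,30],"angular":[0,0,0],"fingers":1},{"slide":[-0.5,-120,50],"angular":[0,0,0],"fingers":1},{"slide":[-0.5,-132.5,65],"angular":[0,0,0],"fingers":1},{"slide":[-0.5,-132.5,72],"angular":[0,0,0],"fingers":1},{"slide":[-0.5,-132.5,72],"angular":[0,0,0],"fingers":1},{"slide":[-0.5,-132.5,72],"angular":[0,0,0],"fingers":1},{"slide":[-0.5,-132.5,72],"angular":[0,0,0],"fingers":1},{"slide":[-0.5,-132.5,72],"angular":[0,0,0],"fingers":1}]}}

```text
clock: 6.17
tcp_pos: [0.4724, 0.0616, 0.1004]
orientation: [0.001, -0.09, 0.996, -0.0]
wrist_force: [0.5, -0.6, -2.1]
finger_gap: 0.0134
grip_force: 50.5
```

```bash
python3 b.py side i2 plunger_top;python3 b.py scene i3; python3 b.py wrist i plunger_top; cat > v.py <<'E'
import cv2,numpy as np,sys
from h import px
n=sys.argv[1]
a,b,c=[cv2.imread('pics/'+n+f+'.png') for f in('','2','3')]
r=lambda q,w,h:cv2.resize(q,(w,h),interpolation=cv2.INTER_CUBIC)
cv2.imwrite('pics/'+n+'4.png',np.hstack([r(a[90:290,170:350],480,534),np.vstack([r(b[170:250,160:255],317,267),r(c[165:245,240:335],317,267)])]))
E
python3 v.py i
```

```text
6.1667 [0.47240995 0.06157626 0.10037846] [[-0.984, -0.179, 0.002], [-0.179, 0.984, 0.0], [-0.002, -0.0, -1.0]] [-0.04  0.22 -0.45  0.9   0.   -0.22]
plunger_top 0.78 [246.1 280.9] [ 0.5165 -0.1817  0.076 ]
6.2667 [0.47226708 0.06143638 0.1002034 ] [[-0.984, -0.179, 0.002], [-0.179, 0.984, 0.0], [-0.002, -0.0, -1.0]] [-0.04  0.22 -0.45  0.9   0.   -0.22]
6.3167 [0.47214358 0.06134655 0.10005831] [[-0.984, -0.178, 0.002], [-0.178, 0.984, -0.0], [-0.001, -0.0, -1.0]] [-0.04  0.22 -0.45  0.9   0.   -0.22]
```

View pics/i4.png

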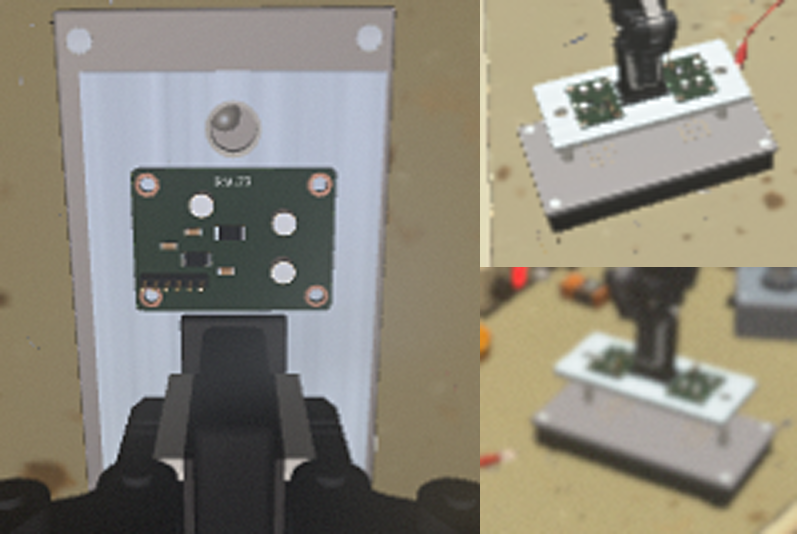

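Pin tip and hole are close: in the crop the hole is at (233,128) and the pin's nose at about (226,117). The side views show the plate over both pins.

```bash
cat > j.py <<'E'
from h import *
p=np.load("pics/i.npy",allow_pickle=True).item();S=get_state()
cr=lambda x,y:np.array([170+x/2.667,90+y/2.67])-.3
W=T(S)[:3,:3]
zb=S["tcp_pos"][2]-.0324
h=atz(p,cr(233,128),zb+.006)
for q in((226,117),(227,121)):
  print("pin tip",atz(p,cr(*q),.051),"pin-hole tool mm",W.T@(atz(p,cr(*q),.051)-h)*1e3)
print("hole",h)
a,b=atz(p,cr(55,10),.03),atz(p,cr(394,8),.03)
c,d=atz(p,cr(79,72),zb+.006),atz(p,cr(387,72),zb+.006)
for u,v in((a,b),(c,d)):print((u+v)/2,np.linalg.norm(u-v),np.degrees(np.arctan2(v[1]-u[1],v[0]-u[0]))-90)
print("edge offset tool (expect x 15)",W.T@((a+b)/2-(c+d)/2)*1e3,"tcp",S["tcp_pos"],zb)
E
python3 j.py
```

```text
pin tip [0.41427385 0.04784647 0.051     ] pin-hole tool mm [ 0.53448601 -1.67404782 22.35119084]
pin tip [0.41516458 0.04825106 0.051     ] pin-hole tool mm [-0.41402893 -1.43440592 22.35201792]
hole [0.41448095 0.04958939 0.07335136]
[0.38869864 0.04265385 0.03      ] 0.0880465394681817 10.620310522094897
[0.40308193 0.04752238 0.07335136] 0.06408231459675548 10.318205279541687
edge offset tool (expect x 15) [15.05992962 -2.22327027 43.33794705] tcp [0.47193039 0.06112632 0.09975136] 0.06735135749274287
```

Call:
{"op": "jog_arm", "data": {"moves": [{"slide":[0,-1.5,0],"angular":[0,0,-0.3],"fingers":1},{"slide":[0,-1.5,3],"angular":[0,0,-0.3],"fingers":1},{"slide":[0,-1.5,8],"angular":[0,0,-0.3],"fingers":1},{"slide":[0,-1.5,13],"angular":[0,0,-0.3],"fingers":1},{"slide":[0,-1.5,18],"angular":[0,0,-0.3],"fingers":1},{"slide":[0,-1.5,22],"angular":[0,0,-0.3],"fingers":1},{"slide":[0,-1.5,25],"angular":[0,0,-0.3],"fingers":1},{"slide":[0,-1.5,28],"angular":[0,0,-0.3],"fingers":1},{"slide":[0,-1.5,30],"angular":[0,0,-0.3],"fingers":1},{"slide":[0,-1.5,30],"angular":[0,0,-0.3],"fingers":1}]}}

```text
clock: 7.25
tcp_pos: [0.4717, 0.0592, 0.0688]
orientation: [-0.0, -0.091, 0.996, 0.0]
wrist_force: [-1.2, 0.0, -3.1]
finger_gap: 0.0134
grip_force: 50.6
```

Call:
{"op": "jog_arm", "data": {"moves": [{"slide":[0,0,2],"angular":[0,0,0],"fingers":1},{"slide":[0,0,4],"angular":[0,0,0],"fingers":1},{"slide":[0,0,6],"angular":[0,0,0],"fingers":1},{"slide":[0,0,6.5],"angular":[0,0,0],"fingers":1},{"slide":[0,0,6.5],"angular":[0,0,0],"fingers":1},{"slide":[0,0,6.5],"angular":[0,0,0],"fingers":1}]}}

```text
clock: 7.75
tcp_pos: [0.472, 0.0592, 0.0628]
orientation: [0.0, -0.092, 0.996, -0.0]
wrist_force: [1.5, -0.5, -4.5]
finger_gap: 0.0129
grip_force: 50.6
```

Call:
{"op": "jog_arm", "data": {"moves": [{"slide":[0,0,0.5],"angular":[0,0,0],"fingers":0.8},{"slide":[0,0,0.5],"angular":[0,0,0],"fingers":0.6},{"slide":[0,0,0.5],"angular":[0,0,0],"fingers":0.4},{"slide":[0,0,0.5],"angular":[0,0,0],"fingers":0.4},{"slide":[0,0,0.5],"angular":[0,0,0],"fingers":0.4},{"slide":[0,0,0.5],"angular":[0,0,0],"fingers":0.4},{"slide":[0,0,0.5],"angular":[0,0,0],"fingers":0.4}]}}

```text
clock: 8.33
tcp_pos: [0.472, 0.0592, 0.0624]
orientation: [0.0, -0.092, 0.996, -0.0]
wrist_force: [-0.2, -0.2, 0.5]
finger_gap: 0.0512
grip_force: 0.0
```

Call:
{"op": "jog_arm", "data": {"moves": [{"slide":[0,0,-15],"angular":[0,0,0],"fingers":0.4},{"slide":[0,0,-45],"angular":[0,0,0],"fingers":0.4},{"slide":[0,0,-80],"angular":[0,0,0],"fingers":0.4},{"slide":[0,0,-110],"angular":[0,0,0],"fingers":0.4},{"slide":[0,0,-130],"angular":[0,0,0],"fingers":0.6},{"slide":[0,0,-140],"angular":[0,0,0],"fingers":0.8},{"slide":[0,0,-140],"angular":[0,0,0],"fingers":1},{"slide":[0,0,-140],"angular":[0,0,0],"fingers":1},{"slide":[0,0,-140],"angular":[0,0,0],"fingers":1}]}}

```text
clock: 9.08
tcp_pos: [0.471, 0.0593, 0.2006]
orientation: [-0.001, -0.092, 0.996, 0.0]
wrist_force: [-0.2, 0.4, -0.4]
finger_gap: -0.0001
grip_force: 0.0
```

```bash
python3 b.py side k2 plunger_top;python3 b.py scene k3 plunger_top; python3 b.py wrist k plunger_top carrier_grip fixture_seat; python3 -c "
import cv2,numpy as np
a,b,c=[cv2.imread('pics/k'+f+'.png') for f in('','2','3')]
r=lambda q,w,h:cv2.resize(q,(w,h),interpolation=cv2.INTER_CUBIC)
cv2.imwrite('pics/k4.png',np.hstack([r(a,512,384),np.vstack([r(b[170:250,160:255],285,240),r(c[165:245,240:335],285,240)])[:384]]))"
```

```text
9.0833 [0.47098603 0.05925363 0.2006289 ] [[-0.983, -0.182, -0.003], [-0.182, 0.983, 0.0], [0.003, 0.001, -1.0]] [-0.04  0.14 -0.28  1.15  0.   -0.23]
9.1833 [0.47085873 0.0592588  0.20051692] [[-0.983, -0.182, -0.003], [-0.182, 0.983, 0.0], [0.003, 0.001, -1.0]] [-0.04  0.14 -0.28  1.15  0.   -0.23]
plunger_top 0.68 [332. 160.] [ 0.5074 -0.1835  0.076 ]
9.2833 [0.47119061 0.05922719 0.20093719] [[-0.983, -0.182, -0.003], [-0.182, 0.983, 0.0], [0.002, 0.001, -1.0]] [-0.04  0.14 -0.28  1.15 -0.   -0.23]
carrier_grip 0.62 [257.4 186.7] [0.4786 0.0599 0.036 ]
```

View pics/k4.png

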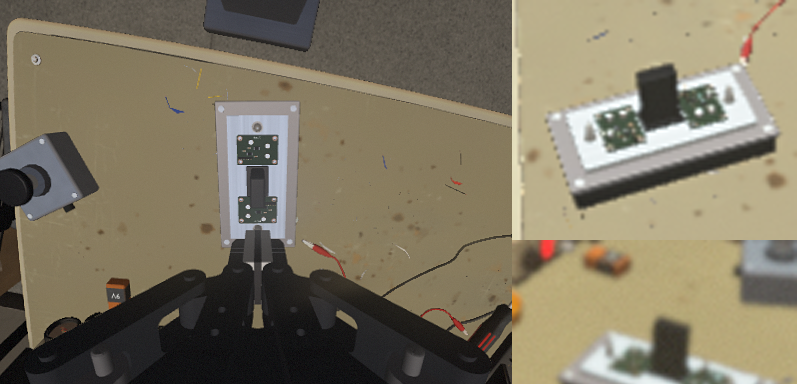

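The carrier lies flush, with both pins through its holes and the block released. Next is the plunger: hover over it with the fingers shut.

Call:
{"op": "jog_arm", "data": {"moves": [{"slide":[3,-40,0],"angular":[0,0,0],"fingers":1},{"slide":[3,-80,0],"angular":[0,0,0],"fingers":1},{"slide":[3,-120,0],"angular":[0,0,0],"fingers":1},{"slide":[3,-160,0],"angular":[0,0,0],"fingers":1},{"slide":[3,-200,0],"angular":[0,0,0],"fingers":1},{"slide":[3,-235,0],"angular":[0,0,0],"fingers":1},{"slide":[3,-250,0],"angular":[0,0,0],"fingers":1},{"slide":[3,-250,0],"angular":[0,0,0],"fingers":1},{"slide":[3,-250,0],"angular":[0,0,0],"fingers":1},{"slide":[3,-250,0],"angular":[0,0,0],"fingers":1}]}}

```text
clock: 10.32
tcp_pos: [0.5141, -0.186, 0.2021]
orientation: [-0.0, -0.092, 0.996, 0.001]
wrist_force: [0.4, -0.3, 0.7]
finger_gap: -0.0003
grip_force: 0.0
```

```bash
python3 b.py side l2 plunger_top; python3 b.py wrist l plunger_top; python3 -c "
import cv2,numpy as np
a,b=[cv2.imread('pics/l'+f+'.png') for f in('','2')]
r=lambda q,w,h:cv2.resize(q,(w,h),interpolation=cv2.INTER_CUBIC)
cv2.imwrite('pics/l4.png',np.hstack([r(a,512,384),r(b[200:328,200:296],288,384)]))"
```

```text
10.3167 [ 0.51410436 -0.18604325  0.20208281] [[-0.983, -0.183, -0.001], [-0.183, 0.983, 0.001], [0.001, 0.001, -1.0]] [-0.49  0.27 -0.11  1.19  0.   -0.68]
plunger_top 0.91 [247.1 281.8] [ 0.518  -0.1839  0.076 ]
10.4167 [ 0.51429422 -0.18557977  0.20238419] [[-0.983, -0.184, -0.0], [-0.184, 0.983, 0.0], [0.0, 0.001, -1.0]] [-0.49  0.27 -0.11  1.19  0.   -0.68]
plunger_top 0.62 [253.9 192. ] [ 0.5175 -0.1892  0.076 ]
```

View pics/l4.png

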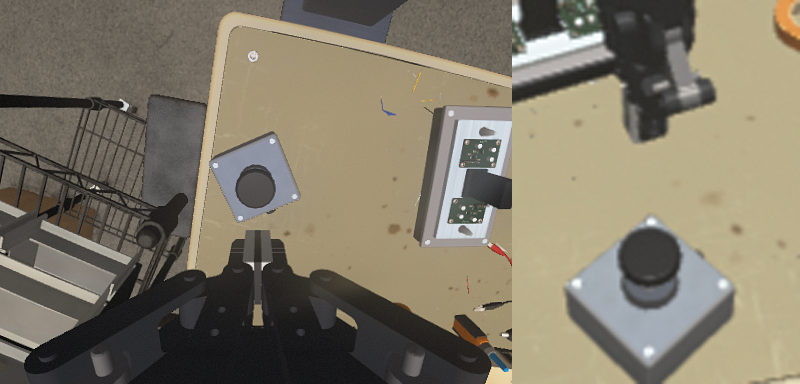

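The head is centred at about (255,188) in the wrist view, so it lies within a few mm of the point under the TCP. I'll descend to just above it.

Call:
{"op": "jog_arm", "data": {"moves": [{"slide":[0,-2,30],"angular":[0,0,0],"fingers":1},{"slide":[0,-2,60],"angular":[0,0,0],"fingers":1},{"slide":[0,-2,80],"angular":[0,0,0],"fingers":1},{"slide":[0,-2,95],"angular":[0,0,0],"fingers":1},{"slide":[0,-2,104],"angular":[0,0,0],"fingers":1},{"slide":[0,-2,108],"angular":[0,0,0],"fingers":1},{"slide":[0,-2,110],"angular":[0,0,0],"fingers":1},{"slide":[0,-2,110],"angular":[0,0,0],"fingers":1},{"slide":[0,-2,110],"angular":[0,0,0],"fingers":1}]}}

```text
clock: 11.27
tcp_pos: [0.5157, -0.1894, 0.0934]
orientation: [0.001, -0.092, 0.996, -0.001]
wrist_force: [0.6, -0.7, 0.0]
finger_gap: -0.0001
grip_force: 0.0
```

Call:
{"op": "jog_arm", "data": {"moves": [{"slide":[0,0,1],"angular":[0,0,0],"fingers":1},{"slide":[0,0,2],"angular":[0,0,0],"fingers":1},{"slide":[0,0,3],"angular":[0,0,0],"fingers":1},{"slide":[0,0,4],"angular":[0,0,0],"fingers":1},{"slide":[0,0,5],"angular":[0,0,0],"fingers":1},{"slide":[0,0,6],"angular":[0,0,0],"fingers":1},{"slide":[0,0,6],"angular":[0,0,0],"fingers":1},{"slide":[0,0,6],"angular":[0,0,0],"fingers":1}]}}

```text
clock: 11.93
tcp_pos: [0.515, -0.1892, 0.0865]
orientation: [0.0, -0.091, 0.996, -0.0]
wrist_force: [-0.3, 0.3, 2.4]
finger_gap: 0.0001
grip_force: 1.2
```

Contact came at TCP z of about 0.087, as expected, with 2.4 N. I'll press on to z of about 0.079 (8.5 N).

Call:
{"op": "jog_arm", "data": {"moves": [{"slide":[0,0,1],"angular":[0,0,0],"fingers":1},{"slide":[0,0,2],"angular":[0,0,0],"fingers":1},{"slide":[0,0,3],"angular":[0,0,0],"fingers":1},{"slide":[0,0,4],"angular":[0,0,0],"fingers":1},{"slide":[0,0,5],"angular":[0,0,0],"fingers":1},{"slide":[0,0,6],"angular":[0,0,0],"fingers":1},{"slide":[0,0,6],"angular":[0,0,0],"fingers":1},{"slide":[0,0,6],"angular":[0,0,0],"fingers":1},{"slide":[0,0,6],"angular":[0,0,0],"fingers":1}]}}

```text
clock: 12.68
tcp_pos: [0.515, -0.1892, 0.0808]
orientation: [0.0, -0.091, 0.996, -0.0]
wrist_force: [-2.5, 1.3, 6.8]
finger_gap: -0.0002
grip_force: 3.5
```

Call:
{"op": "jog_arm", "data": {"moves": [{"slide":[0,0,0.9],"angular":[0,0,0],"fingers":1},{"slide":[0,0,1.8],"angular":[0,0,0],"fingers":1},{"slide":[0,0,1.8],"angular":[0,0,0],"fingers":1},{"slide":[0,0,1.8],"angular":[0,0,0],"fingers":1},{"slide":[0,0,1.8],"angular":[0,0,0],"fingers":1},{"slide":[0,0,1.8],"angular":[0,0,0],"fingers":1}]}}

```text
clock: 13.18
tcp_pos: [0.515, -0.1892, 0.0792]
orientation: [0.0, -0.091, 0.996, -0.0]
wrist_force: [-2.6, 1.5, 7.4]
finger_gap: 0.0
grip_force: 4.1
```

```bash
python3 -c "
from h import *
import numpy as np
f=[]
for i in range(6):
    read_camera('side');s=get_state();f.append(np.r_[s['wrist_force'],s['tcp_pos']])
print(np.round(f,4))"
```

```text
[[-2.6549  0.2466  8.8285  0.515  -0.1892  0.0792]
 [-2.2704  0.7013  8.9723  0.515  -0.1892  0.0792]
 [-2.2845  1.1798  8.2724  0.515  -0.1892  0.0792]
 [-1.8718  1.2373  7.6648  0.515  -0.1892  0.0792]
 [-2.8515  1.1931  9.3114  0.515  -0.1892  0.0792]
 [-1.8722  0.9382  8.1285  0.515  -0.1892  0.0792]]
```

Steady at about 8.5 N and roughly 8 mm of travel by height. Force and height agree, so I'm handing in.

```bash
python3 -c "
from workcell import *
print(hand_in())"
```

```text
the job is handed in; nothing more can be done
None
```

The carrier lies flush over both fixture pins and let go; the plunger is held at about 8 mm (TCP height, steady force near 8.5 N), and the job is handed in, though the hand-in call returned no verdict.

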